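# Load the slide carrier on the microscope loading stage

### The job

First lift the dust cap off the loading stage and hang it by its handle on the hook stand, letting go of it there. Then take the slide carrier by its grip bar, lay it square on the stage and slide it about over the stage's locating pin until it drops on, and press it and the sprung bed fully down. Finish while still holding the carrier down; leave the other things where they are.

Things in the scene. Friction and masses are not known exactly. Their poses are not given: they have to be found in the camera images.
- stage: Loading stage, fixed to the table: black block 150 (x) x 120 (y) mm, 24 mm high, with a dark steel sprung bed 124 x 100 mm on it whose top is 40 mm above the table at rest. Origin: centre of its underside, on the table; x along its long side, z up.
- pin (a point): Point on the axis of the stage's steel locating pin, level with the top of the bed at rest (40 mm above the table), at the centre of the bed. The pin is upright, 10 mm in diameter, fixed (it does not sink with the bed), its tip 8 mm above the bed at rest, the last 5 mm tapering to 5 mm diameter. At the start it is hidden under the dust cap.
- bed (a joint): How far the sprung bed is pressed down, m: 0 at rest, 0.005 at its stop. The bed is preloaded and does not sink under the carrier's weight; pushing carrier and bed to the stop takes about 6 to 8 N (the last 5 N of it at 1 N per mm), up to 15 N if the carrier rubs on the pin; then it stops hard.
- cap: Dust cap standing on the bed over the pin: aluminium cup turned upside down, 60 mm diameter, 60 mm high, 3 mm wall, about 0.12 kg, with a loop handle of 6 mm steel bar on its +y side. Origin: centre of its open lower rim; z up towards its closed top, y towards the handle. The loop lies in the plane x = 0; its two level bars have their axes 8 and 52 mm above the rim, its upright outer bar 60 mm from the cap's axis.
- loop (a point): Centre of the opening of the cap's loop handle: 45 mm out along the cap's y, 30 mm above its rim; the opening is 27 mm wide and 38 mm high.
- hook: Hook stand, fixed to the table: plastic foot 150 (x) x 100 (y) x 12 mm centred 10 mm towards +x of the origin, a 12 mm post at x = +65 mm and, from its top, a level hook bar of 8 mm diameter pointing along the stand's -x. Origin: on the table, right below hook_bar; x points from the hook's tip to the post.
- hook_bar (a point): Point on the axis of the hook's level bar, 190 mm above the table, where the handle is to hang. The level bar runs from 40 mm in front of it (-x) to 65 mm behind it; at the front it ends in a tip, 46 mm in front, bent up so that its top is 14 mm above the bar's axis. Nothing stands higher than this tip.
- carrier: Slide carrier lying on the table: aluminium plate 110 (x) x 86 (y) x 18 mm, two glass slides in its top, about 0.3 kg, with a black grip bar on its middle, 40 (x) x 12 (y) mm, rising from 18 to 52 mm above the underside. In the centre of the underside is a blind round hole of 12.5 mm diameter, 14 mm deep, that fits the pin. Origin: centre of the underside (the hole's mouth); z up. Either way round is right, long side along the stage's x.
- oil: Bystander: small bottle, 32 mm diameter, 65 mm high. Origin: centre of its underside.
- canister: Bystander: small jar, 40 mm diameter, 55 mm high. Origin: centre of its underside.
- dish: Bystander: flat glass dish, 90 mm diameter, 16 mm high. Origin: centre of its underside.
- slidebox: Bystander: grey slide box 85 x 60 x 28 mm. Origin: centre of its underside.
- brush: Bystander: lens brush lying flat, 150 mm long, along its x.
- driver: Bystander: screwdriver lying flat, 150 mm long, along its x.
Things that resemble listed ones, but are neither listed nor needed, are in the scene too. Leave any blue look-alike of the carrier alone.

How it is judged:
By the outcome, as a careful person would: the job done as asked, in the order asked, and still so for the second after the job is handed in, while the arm keeps its last pose, push and grip.
It also fails if it takes over 64 s, if anything falls off the work surface, if the arm or the gripper's body presses on something with over 40 N, if the wrist force passes 120 N, or if a joint passes its speed limit or range.

### The arm

A 6-joint arm with a two-finger parallel gripper is mounted at the origin on the work surface. World frame = base frame: x ahead of the robot, y to its left, z up, the work surface at z = 0. Lengths are in m, angles in rad, forces in N, time in s.
With the tool pointing down it reaches from about 0.35 to 0.775 m from the base axis. Payload 7.3 kg.
Tool frame: the origin (TCP) lies at the very end of the fingers, on their centre line; the grasp point (between the pads) lies 19 mm behind it (robot.hold_point_z is the distance from the TCP to the grasp point, in m); z points along the fingers, y is the direction in which the jaws open and shut (so a half turn about z gives the same grasp; the last joint's range is limited). The gripper opens to 92 mm and grips with 3 to 60 N. Pads are 19 mm wide; open, the fingers measure 130 mm over their backs; the gripper's body (75 mm by 190 mm) begins 47 mm behind the grasp point.
Start: joints at [-1.268, 0.342, 1.524, -0, 1.275, -0.146], TCP at [0.228, -0.473, 0.206] pointing down, gripper open.
Joint ranges: [-2.53, 2.53], [-0.77, 2.02], [0.04, 2.7], [-1, 4.14], [0.28, 2.66], [-3.11, 3.11]. Speed limits (rad/s): [2.57, 2.57, 3.14, 3.14, 3.14, 3.14].

### API

Orientations are given as [roll, pitch, yaw] about the fixed x, y, z axes, in that order (R = Rz(yaw) Ry(pitch) Rx(roll)).
In Python, from cell import monitor, viewer, robot gives the robot as it stands.
- The arm moves only by the tool move_arm, never from a script. Its argument "deltas" is a list of rows, each an object of numbers: "x", "y", "z": the shift along the tool's x, y, z in m; "wx", "wy", "wz": the turn, a rotation vector about the tool's x, y, z in degrees; "hand": the opening, from 0 (shut) to 1 (fully open). In form: [{"x": .., "y": .., "z": .., "wx": .., "wy": .., "wz": .., "hand": ..}, ...]. A call has 1 to 8 rows; each row is the pose to reach, as a shift and turn from the pose commanded when the call began, along the tool's axes at that moment; what a row does not reach only later rows make up. A row lasts 1/8 s, in which the tool goes at most 62.5 mm and 10.7 degrees, less where a joint would pass 70% of its speed; a pose out of reach is approached as far as the arm can. A call with a gripper value outside its range is refused whole. The fingers move at their own pace and stop on an object; "grip_force" is the grip in N (left out, the last holds). Time passes only in rows, so rows that repeat a pose let the fingers close. It gives the time, the measured TCP pose, the force and the opening at its end, in the units of the state.
- monitor.observe(): the state, without advancing time (a new reading comes with each control period).
- viewer.read_camera(name): name is "side" or "top" or "wrist"; returns the picture (480x640x3 uint8, red, green, blue); there is no depth.
- viewer.camera_params(name): a dict with "camera_matrix" (3x3 intrinsics, pixels), "k1" (the pictures are not rectified: a ray, as slopes to the right and down, at radius r is drawn at 1 + k1 r^2 times it, then the intrinsics apply), "R" (3x3) and "t" (3): a world point X has camera coordinates R X + t. Camera axes: x right, y down, z forward; pixel columns grow to the right and rows downward; lengths in m; the calibration is good to about 2 mm. A picture is of the moment at which its call begins: read the wrist's pose just before it. camera_params takes no time and is no camera call; for the wrist camera it gives the pose at the moment of the call.
- robot.hand_in(): hands the job in, once; it reports no verdict.
The state is a dict: "time": time; "qpos": joint angles; "qvel": joint speeds; "joint_efforts": joint torques, N m; "tool_pos": TCP position; "tool_rot": TCP orientation; "contact_force": force on the tool from outside, world axes, zero at the start; "torque": the same for the moment, N m; "opening": finger opening in m.
Only numpy, scipy, OpenCV 4.12 (cv2) and the standard library are available. Lean on these libraries where they do the work, as an engineer would, in place of code of your own. Each camera call takes 0.05 s, during which the arm holds its last target. There are 200 camera calls.

## Working session

There is one attempt and no reset: what is moved stays moved. The work goes in short steps, Python scripts to look and compute and a tool call to move; the robot and the scene stay as the last step left them, time stands still between calls to the robot, and variables do not carry over. Pictures are saved under pics/ and viewed, about 8 in all and at most 12, crops included, and the job is handed in when it is done.

Besides the shell and the picture viewer there is one more tool, called after ">>>" as name(argument=value, ...) on one line, values as JSON. move_arm: Moves the arm, as the interface text tells. Its arguments: {"type":"object","properties":{"deltas":{"type":"array","items":{"type":"object","properties":{"x":{"type":"number"},"y":{"type":"number"},"z":{"type":"number"},"wx":{"type":"number"},"wy":{"type":"number"},"wz":{"type":"number"},"hand":{"type":"number"}}}},"grip_force":{"type":"number"}},"required":["deltas"]}

```bash
mkdir -p pics; ls
cat > h.py <<'E'
import numpy as np, cv2
from cell import monitor, viewer, robot
from scipy.spatial.transform import Rotation as Ro
def snap(n,f=None):
    p=viewer.camera_params(n); im=viewer.read_camera(n)
    if f: cv2.imwrite('pics/'+f,cv2.cvtColor(im,cv2.COLOR_RGB2BGR))
    return im,p
def ray(p,uv):
    K=np.array(p['camera_matrix']);R=np.array(p['R']);t=np.array(p['t'])
    d=np.array([(uv[0]-K[0,2])/K[0,0],(uv[1]-K[1,2])/K[1,1]]);s=d.copy()
    for _ in range(30): s=d/(1+p['k1']*(s@s))
    v=R.T@np.array([s[0],s[1],1]);return -R.T@t,v
def onz(p,uv,z):
    o,v=ray(p,uv);return o+v*(z-o[2])/v[2]
def proj(p,X):
    K=np.array(p['camera_matrix']);c=np.array(p['R'])@np.array(X)+np.array(p['t']);s=c[:2]/c[2]
    s=s*(1+p['k1']*(s@s));return np.array([K[0,0]*s[0]+K[0,2],K[1,1]*s[1]+K[1,2]])
def tri(p1,a,p2,b):
    o1,v1=ray(p1,a);o2,v2=ray(p2,b)
    k=np.linalg.lstsq(np.c_[v1,-v2],o2-o1,rcond=None)[0]
    x,y=o1+k[0]*v1,o2+k[1]*v2;return (x+y)/2,np.linalg.norm(x-y)
def st():
    s=monitor.observe();print({k:np.round(s[k],4).tolist() for k in('time','tool_pos','tool_rot','contact_force','opening','qpos')});return s
def delta(target,yaw=None):
    "tool-frame shift to world TCP target"
    s=monitor.observe();R=Ro.from_euler('xyz',s['tool_rot']);return R.inv().apply(np.array(target)-s['tool_pos'])
E
python3 - <<'E'
from h import *
st()
for n in('side','top'):
    im,p=snap(n,n+'0.png'); R=np.array(p['R']);print(n,(-R.T@p['t']).round(3),R.round(2).tolist(),np.array(p['camera_matrix'])[0,0],p['k1'])
p=viewer.camera_params('wrist');R=np.array(p['R']);print((-R.T@p['t']).round(3),R.round(3).tolist())
E
```

```text
pics
{'time': 0.0, 'tool_pos': [0.2277, -0.4726, 0.2049], 'tool_rot': [-3.14, -0.0002, 0.4488], 'contact_force': [-0.2564, -0.9135, -0.8465], 'opening': 0.0919, 'qpos': [-1.268, 0.3428, 1.525, -0.0, 1.2754, -0.146]}
side [ 0.486 -0.803  0.71 ] [[1.0, -0.07, -0.02], [-0.05, -0.55, -0.83], [0.05, 0.83, -0.55]] 483.0125023307353 -0.011828729045950545
top [0.299 0.033 1.299] [[0.01, -1.0, -0.02], [-0.98, -0.01, -0.19], [0.19, 0.02, -0.98]] 495.73709311649327 -0.0021738124840713817
[ 0.301 -0.437  0.383] [[0.433, -0.901, -0.002], [-0.858, -0.413, 0.304], [-0.275, -0.13, -0.953]]
```

View pics/top0.png

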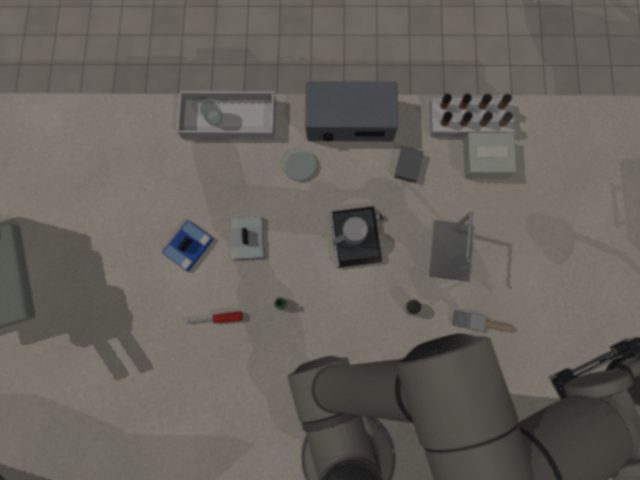

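View pics/side0.png

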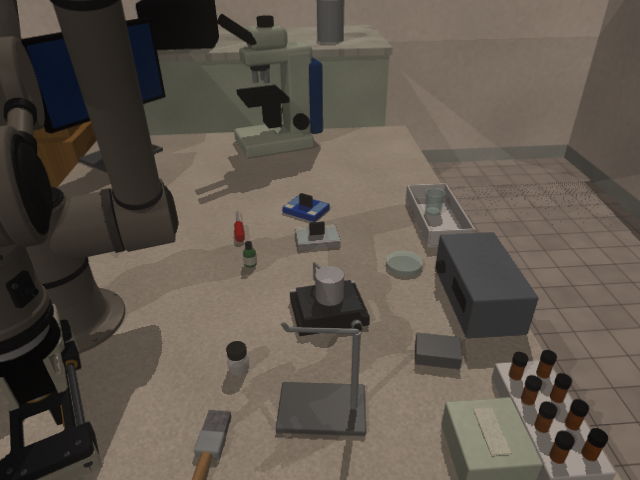

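Run:
```python
import cv2,numpy as np
t=cv2.imread('pics/top0.png');s=cv2.imread('pics/side0.png')
a=cv2.resize(t[190:290,320:480],(800,500),interpolation=cv2.INTER_CUBIC)[:,:]
a=cv2.resize(t[195:285,215:485],(800,267),interpolation=cv2.INTER_CUBIC)
b=cv2.resize(s[185:345,240:400],(400,330),interpolation=cv2.INTER_CUBIC)
c=cv2.resize(s[300:450,260:420],(400,330),interpolation=cv2.INTER_CUBIC)
cv2.imwrite('pics/m1.png',np.clip(np.vstack([a,np.hstack([b,c])])*1.6,0,255).astype('u1'))
from h import *
pt=viewer.camera_params('top');ps=viewer.camera_params('side')
for n,uv,z in [('stage',(357,236),.03),('carrier',(247,238),.018),('cap',(355,230),.06)]: print(n,onz(pt,uv,z).round(3))
print('bar post-end',tri(pt,(471,213),ps,(357,330)),'tip',tri(pt,(470,262),ps,(285,327)))
```

```text
stage [ 0.549 -0.02   0.03 ]
carrier [0.543 0.27  0.018]
cap [ 0.559 -0.014  0.06 ]
bar post-end (array([ 0.57273765, -0.2727678 ,  0.19253624]), np.float64(0.0013500034762006959)) tip (array([ 0.46161732, -0.26405101,  0.19846147]), np.float64(0.003860356495686671))
```

View pics/m1.png

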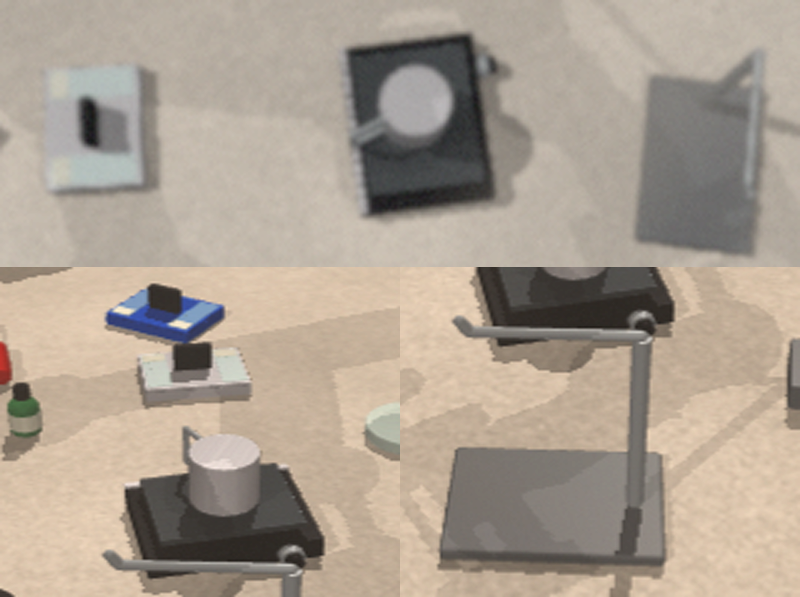

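The silver carrier is at top (247,238) and side (317,238). The blue look-alike is at top (188,245). The silver one fits "aluminium plate, black grip bar", and the crop confirms it. In top, the cap is at (355,230) with its handle pointing to the lower left. The hook bar runs from (471,213) to its tip at (470,262).

>>> move_arm(deltas=[{"z": -0.06},{"x": 0.03,"y": -0.02,"z": -0.12,"wz": -10},{"x": 0.49,"y": -0.266,"z": -0.13,"wz": -96},{"x": 0.49,"y": -0.266,"z": -0.13,"wz": -96},{"x": 0.49,"y": -0.266,"z": -0.13,"wz": -96},{"x": 0.49,"y": -0.266,"z": -0.13,"wz": -96},{"x": 0.49,"y": -0.266,"z": -0.13,"wz": -96},{"x": 0.49,"y": -0.266,"z": -0.13,"wz": -96}])

```text
schema error: expected keys x, y, z, wx, wy, wz, hand
```

>>> move_arm(deltas=[{"x": 0,"y": 0,"z": -0.06,"wx": 0,"wy": 0,"wz": 0,"hand": 1},{"x": 0.03,"y": -0.02,"z": -0.12,"wx": 0,"wy": 0,"wz": -10,"hand": 1},{"x": 0.49,"y": -0.266,"z": -0.13,"wx": 0,"wy": 0,"wz": -96,"hand": 1},{"x": 0.49,"y": -0.266,"z": -0.13,"wx": 0,"wy": 0,"wz": -96,"hand": 1},{"x": 0.49,"y": -0.266,"z": -0.13,"wx": 0,"wy": 0,"wz": -96,"hand": 1},{"x": 0.49,"y": -0.266,"z": -0.13,"wx": 0,"wy": 0,"wz": -96,"hand": 1},{"x": 0.49,"y": -0.266,"z": -0.13,"wx": 0,"wy": 0,"wz": -96,"hand": 1},{"x": 0.49,"y": -0.266,"z": -0.13,"wx": 0,"wy": 0,"wz": -96,"hand": 1}])

```text
time: 1.1
tool_pos: [0.4659, -0.1406, 0.3308]
tool_rot: [-3.141, 0.0, 1.754]
contact_force: [1.3, -0.4, -0.5]
opening: 0.092
```

Run:
```python
from h import *
st();print(delta((.555,-.02,.30)))
```

```text
{'time': 1.1, 'tool_pos': [0.4659, -0.1406, 0.3308], 'tool_rot': [-3.1414, 0.0, 1.7544], 'contact_force': [1.3396, -0.3945, -0.4572], 'opening': 0.092, 'qpos': [-0.4506, 0.2015, 1.3755, -0.0002, 1.5647, -0.6343]}
[0.1022887 0.1096753 0.0307664]
```

>>> move_arm(deltas=[{"x": 0.1,"y": 0.11,"z": 0.05,"wx": 0,"wy": 0,"wz": -21,"hand": 1},{"x": 0.1,"y": 0.11,"z": 0.05,"wx": 0,"wy": 0,"wz": -21,"hand": 1},{"x": 0.1,"y": 0.11,"z": 0.05,"wx": 0,"wy": 0,"wz": -21,"hand": 1},{"x": 0.1,"y": 0.11,"z": 0.05,"wx": 0,"wy": 0,"wz": -21,"hand": 1},{"x": 0.1,"y": 0.11,"z": 0.05,"wx": 0,"wy": 0,"wz": -21,"hand": 1}])

```text
time: 1.72
tool_pos: [0.5554, -0.0251, 0.2809]
tool_rot: [-3.141, 0.0, 2.115]
contact_force: [-0.8, 0.1, -0.1]
opening: 0.092
```

Run:
```python
from h import *
st();im,p=snap('wrist','w1.png')
```

```text
{'time': 1.725, 'tool_pos': [0.5554, -0.0251, 0.2809], 'tool_rot': [-3.141, 0.0001, 2.1147], 'contact_force': [-0.7928, 0.0942, -0.1073], 'opening': 0.092, 'qpos': [-0.1828, 0.3557, 1.2968, -0.0005, 1.4895, -0.7266]}
```

View pics/w1.png

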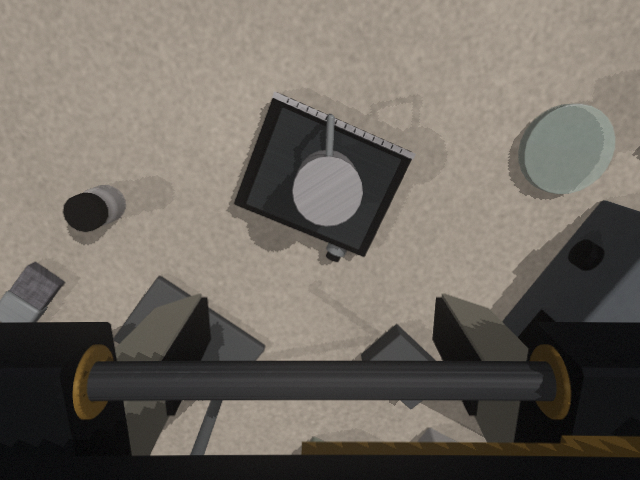

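The cap's top disc is at (328,191) and the outer end of its handle at (331,118). The block's corners are at about (275,97), (411,157), (364,255) and (236,205).

Run:
```python
from h import *
p=viewer.camera_params('wrist')
c=onz(p,(328,190.5),.10);h=onz(p,(331,117),.095);print('cap',c,'hdir',np.degrees(np.arctan2(*(h-c)[1::-1])),np.linalg.norm((h-c)[:2]))
pt=viewer.camera_params('top');print('top',onz(pt,(355,230),.10))
q=[onz(p,u,.024) for u in((275,97),(411,157),(364,255),(236,205))]
print(np.round(q,3),np.mean(q,0), [np.linalg.norm(q[i]-q[i-1]) for i in range(4)],np.degrees(np.arctan2(*(q[0]-q[1])[1::-1])),np.degrees(np.arctan2(*(q[3]-q[2])[1::-1])))
# tighter: mask
print(delta((c[0],c[1],.28)))
```

```text
cap [ 0.5515419  -0.00996863  0.1       ] hdir 118.91481854772253 0.059436102511111415
top [ 0.55047131 -0.01201725  0.1       ]
[[ 0.469  0.029  0.024]
 [ 0.613  0.05   0.024]
 [ 0.629 -0.062  0.024]
 [ 0.486 -0.084  0.024]] [ 0.54966968 -0.01653031  0.024     ] [np.float64(0.11436006048461232), np.float64(0.1454844317937649), np.float64(0.11258521396559676), np.float64(0.1449105411416608)] -171.85985005416492 -171.15886675690714
[0.0152766  0.00475509 0.00127944]
```

>>> move_arm(deltas=[{"x": 0.015,"y": 0.005,"z": 0.05,"wx": 0,"wy": 0,"wz": 2,"hand": 1},{"x": 0.015,"y": 0.005,"z": 0.11,"wx": 0,"wy": 0,"wz": 2,"hand": 1},{"x": 0.015,"y": 0.005,"z": 0.16,"wx": 0,"wy": 0,"wz": 2,"hand": 1},{"x": 0.015,"y": 0.005,"z": 0.2,"wx": 0,"wy": 0,"wz": 2,"hand": 1},{"x": 0.015,"y": 0.005,"z": 0.22,"wx": 0,"wy": 0,"wz": 2,"hand": 1},{"x": 0.015,"y": 0.005,"z": 0.22,"wx": 0,"wy": 0,"wz": 2,"hand": 1},{"x": 0.015,"y": 0.005,"z": 0.22,"wx": 0,"wy": 0,"wz": 2,"hand": 0.4},{"x": 0.015,"y": 0.005,"z": 0.22,"wx": 0,"wy": 0,"wz": 2,"hand": 0.4}], grip_force=15)

```text
time: 2.78
tool_pos: [0.5531, -0.0096, 0.0624]
tool_rot: [3.139, 0.002, 2.08]
contact_force: [-0.1, 0.3, -0.6]
opening: 0.0766
```

>>> move_arm(deltas=[{"x": 0,"y": 0,"z": 0,"wx": 0,"wy": 0,"wz": 0,"hand": 0.4},{"x": 0,"y": 0,"z": 0,"wx": 0,"wy": 0,"wz": 0,"hand": 0.4},{"x": 0,"y": 0,"z": 0,"wx": 0,"wy": 0,"wz": 0,"hand": 0.4}])

```text
time: 3.15
tool_pos: [0.5525, -0.0093, 0.0614]
tool_rot: [3.141, 0.001, 2.08]
contact_force: [-1.2, -0.3, 3.8]
opening: 0.059
```

>>> move_arm(deltas=[{"x": 0,"y": 0,"z": -0.02,"wx": 0,"wy": 0,"wz": 0,"hand": 0.4},{"x": 0,"y": 0,"z": -0.06,"wx": 0,"wy": 0,"wz": 0,"hand": 0.4},{"x": 0,"y": 0,"z": -0.12,"wx": 0,"wy": 0,"wz": 0,"hand": 0.4},{"x": 0,"y": 0,"z": -0.18,"wx": 0,"wy": 0,"wz": 0,"hand": 0.4},{"x": -0.02,"y": -0.03,"z": -0.2,"wx": 0,"wy": 0,"wz": 6,"hand": 0.4},{"x": -0.05,"y": -0.07,"z": -0.2,"wx": 0,"wy": 0,"wz": 14,"hand": 0.4},{"x": -0.09,"y": -0.12,"z": -0.2,"wx": 0,"wy": 0,"wz": 22,"hand": 0.4},{"x": -0.13,"y": -0.16,"z": -0.2,"wx": 0,"wy": 0,"wz": 30,"hand": 0.4}])

```text
time: 4.15
tool_pos: [0.4748, -0.2019, 0.2608]
tool_rot: [-3.141, -0.0, 1.552]
contact_force: [1.3, -0.5, -0.6]
opening: 0.0586
```

Run:
```python
from h import *
st();print(delta((.4235,-.306,.25)))
```

```text
{'time': 4.15, 'tool_pos': [0.4748, -0.2019, 0.2608], 'tool_rot': [-3.1414, -0.0001, 1.5523], 'contact_force': [1.3474, -0.5417, -0.574], 'opening': 0.0586, 'qpos': [-0.5508, 0.2875, 1.4486, -0.0, 1.4057, -0.5323]}
[-0.10498461 -0.04934408  0.01083501]
```

>>> move_arm(deltas=[{"x": -0.05,"y": -0.025,"z": 0,"wx": 0,"wy": 0,"wz": 3,"hand": 0.4},{"x": -0.1,"y": -0.05,"z": 0,"wx": 0,"wy": 8,"wz": 3,"hand": 0.4},{"x": -0.105,"y": -0.05,"z": 0,"wx": 0,"wy": 16,"wz": 3,"hand": 0.4},{"x": -0.105,"y": -0.05,"z": 0,"wx": 0,"wy": 24,"wz": 3,"hand": 0.4},{"x": -0.105,"y": -0.05,"z": 0,"wx": 0,"wy": 32,"wz": 3,"hand": 0.4},{"x": -0.105,"y": -0.05,"z": 0,"wx": 0,"wy": 40,"wz": 3,"hand": 0.4},{"x": -0.105,"y": -0.05,"z": 0,"wx": 0,"wy": 40,"wz": 3,"hand": 0.4}])

```text
time: 5.03
tool_pos: [0.4237, -0.3062, 0.258]
tool_rot: [-3.114, -0.701, 1.488]
contact_force: [0.5, 0.0, -1.5]
opening: 0.0588
```

Run:
```python
from h import *
s=st();R=Ro.from_euler('xyz',s['tool_rot']).as_matrix();print(R.round(3))
im,p=snap('side','s2.png');i2,p2=snap('wrist','w2.png')
cv2.imwrite('pics/m2.png',cv2.cvtColor(np.hstack([cv2.resize(im[200:440,150:470],(400,300)),cv2.resize(i2,(400,300))]),cv2.COLOR_RGB2BGR))
# expected loop centre: cap rim is .0214 beyond TCP along tool z; cap y = tool x
T=np.array(s['tool_pos']);L=T+R@np.array([.045,0,-.0086]);print('loop',L)
```

```text
{'time': 5.025, 'tool_pos': [0.4237, -0.3062, 0.258], 'tool_rot': [-3.1141, -0.701, 1.4879], 'contact_force': [0.5407, 0.0178, -1.5263], 'opening': 0.0588, 'qpos': [-1.0164, 0.6333, 1.1178, 0.4033, 1.9703, -0.8969]}
[[ 0.063  0.998  0.026]
 [ 0.762 -0.065  0.645]
 [ 0.645 -0.021 -0.764]]
loop [ 0.42629887 -0.27748554  0.29361267]
```

View pics/m2.png

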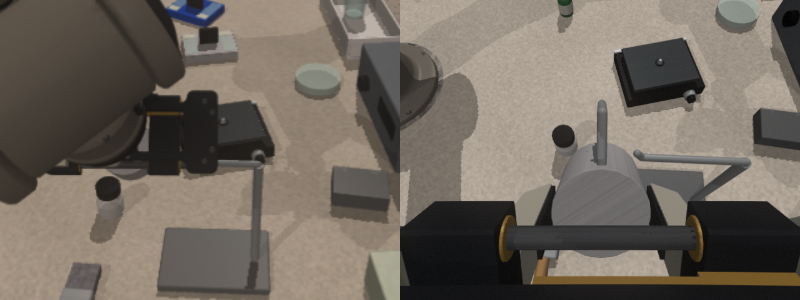

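Run:
```python
from h import *
p=viewer.camera_params('wrist');pt=viewer.camera_params('top');ps=viewer.camera_params('side')
print(onz(p,(380,246),.202),onz(p,(557,259),.19))
print('top',onz(pt,(470,262),.202),onz(pt,(471,213),.19),'side',onz(ps,(285,327),.202),onz(ps,(357,330),.19))
print(delta((.4263,-.2655,.195))-delta((.4263,-.2775,.2936)))
```

```text
[ 0.46179377 -0.25977365  0.202     ] [ 0.57388948 -0.27184696  0.19      ]
top [ 0.45917006 -0.26331367  0.202     ] [ 0.57406155 -0.27346909  0.19      ] side [ 0.46366621 -0.26728937  0.202     ] [ 0.5724755  -0.27036974  0.19      ]
[-0.0540233   0.00100209  0.0833453 ]
```

>>> move_arm(deltas=[{"x": -0.025,"y": 0,"z": 0.043,"wx": 0,"wy": 0,"wz": 0,"hand": 0.4},{"x": -0.05,"y": 0.001,"z": 0.087,"wx": 0,"wy": 0,"wz": 0,"hand": 0.4},{"x": -0.05,"y": 0.001,"z": 0.087,"wx": 0,"wy": 0,"wz": 0,"hand": 0.4},{"x": -0.05,"y": 0.001,"z": 0.087,"wx": 0,"wy": 0,"wz": 0,"hand": 0.4}])

```text
time: 5.62
tool_pos: [0.4256, -0.2879, 0.1646]
tool_rot: [-3.122, -0.694, 1.497]
contact_force: [0.6, -0.5, 0.4]
opening: 0.0587
```

Run:
```python
from h import *
s=st();R=Ro.from_euler('xyz',s['tool_rot']).as_matrix()
T=np.array(s['tool_pos']);L=T+R@np.array([.045,0,-.0086]);print('loop',L)
i2,p2=snap('wrist','w3.png');im,ps=snap('top','t3.png')
for n,X in(('loop',L),('tip',(.4615,-.2625,.2)),('post',(.5735,-.272,.19))): print(n,proj(p2,X))
cv2.imwrite('pics/m3.png',cv2.cvtColor(np.hstack([i2[60:400,200:600],cv2.resize(im[180:310,380:532],(398,340))]),cv2.COLOR_RGB2BGR))
```

```text
{'time': 5.625, 'tool_pos': [0.4256, -0.2879, 0.1646], 'tool_rot': [-3.1223, -0.6941, 1.4968], 'contact_force': [0.5891, -0.4553, 0.4433], 'opening': 0.0587, 'qpos': [-0.9984, 0.6802, 1.2921, 0.3855, 1.7521, -0.9761]}
loop [ 0.4279351  -0.25886367  0.20000572]
loop [323.56305887 202.63381852]
tip [407.85211458 205.38472837]
post [680.6305473  219.36984949]
```

View pics/m3.png

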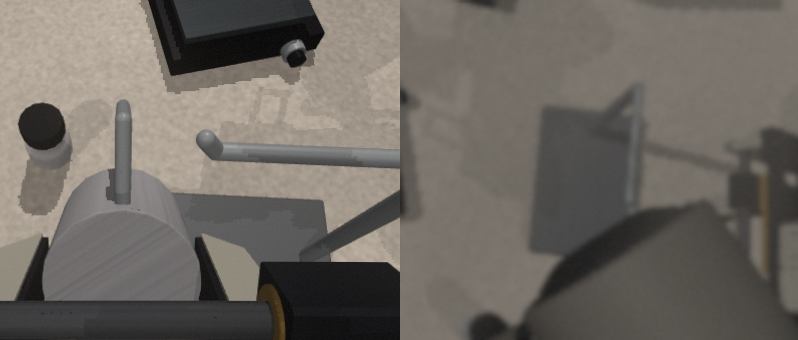

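>>> move_arm(deltas=[{"x": -0.001,"y": 0.015,"z": 0,"wx": 0,"wy": 0,"wz": 0,"hand": 0.4},{"x": -0.002,"y": 0.03,"z": 0,"wx": 0,"wy": 0,"wz": 0,"hand": 0.4},{"x": -0.002,"y": 0.045,"z": 0,"wx": 0,"wy": 0,"wz": 0,"hand": 0.4},{"x": -0.003,"y": 0.06,"z": 0,"wx": 0,"wy": 0,"wz": 0,"hand": 0.4},{"x": -0.003,"y": 0.075,"z": 0,"wx": 0,"wy": 0,"wz": 0,"hand": 0.4},{"x": -0.003,"y": 0.079,"z": 0,"wx": 0,"wy": 0,"wz": 0,"hand": 0.4},{"x": -0.003,"y": 0.079,"z": 0,"wx": 0,"wy": 0,"wz": 0,"hand": 0.4}])

```text
time: 6.6
tool_pos: [0.5036, -0.2946, 0.1589]
tool_rot: [-3.119, -0.697, 1.494]
contact_force: [-0.6, -0.2, -1.1]
opening: 0.0584
```

Run:
```python
from h import *
s=st();R=Ro.from_euler('xyz',s['tool_rot']).as_matrix();print(R.round(3))
T=np.array(s['tool_pos']);L=T+R@np.array([.045,0,-.0086]);print('loop',L)
i2,p2=snap('wrist','w4.png')
cv2.imwrite('pics/m4.png',cv2.cvtColor(i2[60:400,120:560],cv2.COLOR_RGB2BGR))
```

```text
{'time': 6.6, 'tool_pos': [0.5036, -0.2946, 0.1589], 'tool_rot': [-3.119, -0.6973, 1.4941], 'contact_force': [-0.5536, -0.156, -1.0656], 'opening': 0.0584, 'qpos': [-0.9105, 0.7923, 1.0868, 0.4408, 1.8079, -0.8586]}
[[ 0.059  0.998  0.027]
 [ 0.764 -0.062  0.642]
 [ 0.642 -0.017 -0.766]]
loop [ 0.50605588 -0.26572607  0.19439753]
```

View pics/m4.png

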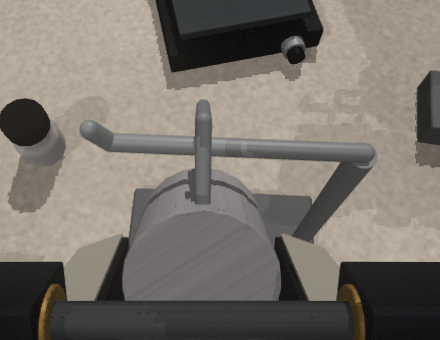

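>>> move_arm(deltas=[{"x": -0.009,"y": 0,"z": 0.013,"wx": 0,"wy": 0,"wz": 0,"hand": 0.4},{"x": -0.006,"y": 0,"z": 0.018,"wx": 0,"wy": 6,"wz": 0,"hand": 0.4},{"x": -0.004,"y": 0,"z": 0.023,"wx": 0,"wy": 12,"wz": 0,"hand": 0.4},{"x": 0,"y": 0,"z": 0.028,"wx": 0,"wy": 19,"wz": 0,"hand": 0.4},{"x": 0.004,"y": 0,"z": 0.032,"wx": 0,"wy": 25,"wz": 0,"hand": 0.4},{"x": 0.004,"y": 0,"z": 0.032,"wx": 0,"wy": 25,"wz": 0,"hand": 0.4},{"x": 0.004,"y": 0,"z": 0.032,"wx": 0,"wy": 25,"wz": 0,"hand": 0.4}])

```text
time: 7.52
tool_pos: [0.504, -0.2702, 0.1365]
tool_rot: [-3.097, -1.137, 1.468]
contact_force: [-0.2, 2.9, 2.0]
opening: 0.0589
```

Run:
```python
from h import *
s=st();R=Ro.from_euler('xyz',s['tool_rot']).as_matrix();print(R.round(3))
B=np.array([.5045,-.2665,.19]);print('bar in tool',R.T@(B-s['tool_pos']))
```

```text
{'time': 7.525, 'tool_pos': [0.504, -0.2702, 0.1365], 'tool_rot': [-3.0972, -1.1365, 1.4683], 'contact_force': [-0.246, 2.8983, 2.0398], 'opening': 0.0589, 'qpos': [-0.971, 1.0204, 1.0055, 0.6714, 2.0515, -0.8868]}
[[ 0.043  0.998  0.049]
 [ 0.419 -0.062  0.906]
 [ 0.907 -0.019 -0.42 ]]
bar in tool [ 0.05013815 -0.00075087 -0.0190825 ]
```

>>> move_arm(deltas=[{"x": 0,"y": 0,"z": 0,"wx": 0,"wy": 0,"wz": 0,"hand": 0.7},{"x": 0,"y": 0,"z": 0,"wx": 0,"wy": 0,"wz": 0,"hand": 0.75},{"x": 0,"y": 0,"z": 0,"wx": 0,"wy": 0,"wz": 0,"hand": 0.8},{"x": 0,"y": 0,"z": 0,"wx": 0,"wy": 0,"wz": 0,"hand": 0.9},{"x": 0,"y": 0,"z": 0,"wx": 0,"wy": 0,"wz": 0,"hand": 1},{"x": 0,"y": 0,"z": 0,"wx": 0,"wy": 0,"wz": 0,"hand": 1},{"x": 0,"y": 0,"z": 0,"wx": 0,"wy": 0,"wz": 0,"hand": 1}])

```text
time: 8.4
tool_pos: [0.5045, -0.271, 0.1369]
tool_rot: [-3.1, -1.134, 1.471]
contact_force: [-0.6, 0.1, 0.4]
opening: 0.0918
```

Run:
```python
from h import *
s=st()
i2,p2=snap('wrist','w5.png');im,_=snap('side','s5.png')
cv2.imwrite('pics/m5.png',cv2.cvtColor(np.hstack([cv2.resize(i2,(400,300)),cv2.resize(im[200:440,150:470],(400,300))]),cv2.COLOR_RGB2BGR))
```

```text
{'time': 8.4, 'tool_pos': [0.5045, -0.271, 0.1369], 'tool_rot': [-3.1001, -1.1338, 1.4706], 'contact_force': [-0.6133, 0.1451, 0.4122], 'opening': 0.0918, 'qpos': [-0.971, 1.0196, 1.0034, 0.671, 2.051, -0.8863]}
```

View pics/m5.png

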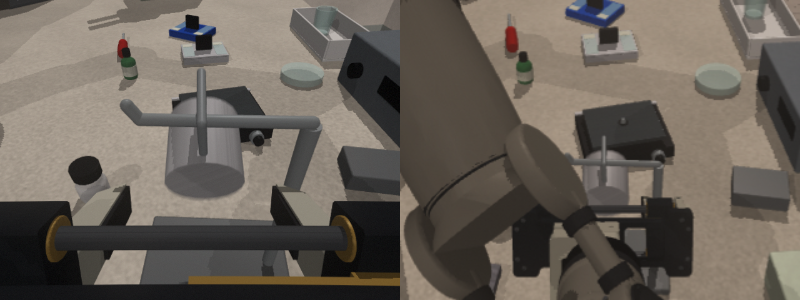

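>>> move_arm(deltas=[{"x": 0,"y": 0,"z": -0.02,"wx": 0,"wy": 0,"wz": 0,"hand": 1},{"x": 0,"y": 0,"z": -0.05,"wx": 0,"wy": 0,"wz": 0,"hand": 1},{"x": 0,"y": 0,"z": -0.09,"wx": 0,"wy": 0,"wz": 0,"hand": 1},{"x": 0,"y": 0,"z": -0.11,"wx": 0,"wy": 0,"wz": 0,"hand": 1},{"x": 0.03,"y": 0,"z": -0.11,"wx": 0,"wy": -10,"wz": 0,"hand": 1},{"x": 0.06,"y": 0,"z": -0.11,"wx": 0,"wy": -20,"wz": 0,"hand": 1},{"x": 0.09,"y": 0,"z": -0.11,"wx": 0,"wy": -30,"wz": 0,"hand": 1},{"x": 0.12,"y": 0,"z": -0.11,"wx": 0,"wy": -40,"wz": 0,"hand": 1}])

```text
time: 9.5
tool_pos: [0.504, -0.32, 0.2936]
tool_rot: [-3.124, -0.43, 1.5]
contact_force: [1.2, 0.5, -0.9]
opening: 0.0919
```

Run:
```python
from h import *
s=st();R=Ro.from_euler('xyz',s['tool_rot'])
T=Ro.from_euler('xyz',[np.pi,0,np.pi/2]);print(np.degrees((R.inv()*T).as_rotvec()))
print(delta((.50,-.33,.34)))
```

```text
{'time': 9.5, 'tool_pos': [0.504, -0.32, 0.2936], 'tool_rot': [-3.124, -0.4295, 1.5003], 'contact_force': [1.1742, 0.5186, -0.9394], 'opening': 0.0919, 'qpos': [-0.8577, 0.6221, 0.9115, 0.304, 1.9188, -0.7316]}
[ -0.12638445 -24.63481388  -3.76141521]
[ 0.00999287 -0.00414364 -0.04635633]
```

>>> move_arm(deltas=[{"x": 0.01,"y": -0.004,"z": -0.046,"wx": 0,"wy": -10,"wz": -1.5,"hand": 1},{"x": 0.01,"y": -0.004,"z": -0.046,"wx": -0.1,"wy": -20,"wz": -3,"hand": 1},{"x": 0.01,"y": -0.004,"z": -0.046,"wx": -0.1,"wy": -24.6,"wz": -3.8,"hand": 1},{"x": 0.01,"y": -0.004,"z": -0.046,"wx": -0.1,"wy": -24.6,"wz": -3.8,"hand": 1}])

```text
time: 10.0
tool_pos: [0.5005, -0.3284, 0.3393]
tool_rot: [-3.141, -0.007, 1.574]
contact_force: [-0.8, -0.4, 0.7]
opening: 0.092
```

Run:
```python
from h import *
s=st();print(delta((.54,.26,.30)))
```

```text
{'time': 10.0, 'tool_pos': [0.5005, -0.3284, 0.3393], 'tool_rot': [-3.1415, -0.0068, 1.5742], 'contact_force': [-0.8341, -0.3548, 0.708], 'opening': 0.092, 'qpos': [-0.7116, 0.4335, 1.0253, 0.0051, 1.6874, -0.7144]}
[0.58798366 0.04152202 0.04334943]
```

>>> move_arm(deltas=[{"x": 0.588,"y": 0.042,"z": 0,"wx": 0,"wy": 0,"wz": -90,"hand": 1},{"x": 0.588,"y": 0.042,"z": 0,"wx": 0,"wy": 0,"wz": -90,"hand": 1},{"x": 0.588,"y": 0.042,"z": 0,"wx": 0,"wy": 0,"wz": -90,"hand": 1},{"x": 0.588,"y": 0.042,"z": 0,"wx": 0,"wy": 0,"wz": -90,"hand": 1},{"x": 0.588,"y": 0.042,"z": 0,"wx": 0,"wy": 0,"wz": -90,"hand": 1},{"x": 0.588,"y": 0.042,"z": 0,"wx": 0,"wy": 0,"wz": -90,"hand": 1},{"x": 0.588,"y": 0.042,"z": 0.02,"wx": 0,"wy": 0,"wz": -90,"hand": 1},{"x": 0.588,"y": 0.042,"z": 0.04,"wx": 0,"wy": 0,"wz": -90,"hand": 1}])

```text
time: 11.0
tool_pos: [0.5358, 0.1684, 0.3217]
tool_rot: [3.133, -0.003, 3.076]
contact_force: [1.1, -0.3, -0.5]
opening: 0.0917
```

Run:
```python
from h import *
s=st();print(delta((.543,.26,.28)));im,p=snap('wrist')
b,_=snap('top');print(proj(viewer.camera_params('wrist'),(.543,.27,.018)))
```

```text
{'time': 11.0, 'tool_pos': [0.5358, 0.1684, 0.3217], 'tool_rot': [3.1335, -0.0029, 3.0763], 'contact_force': [1.0802, -0.3121, -0.4608], 'opening': 0.0917, 'qpos': [0.1628, 0.3545, 1.1906, 0.0086, 1.5975, -1.3424]}
[-0.00131288  0.09153634  0.04246839]
[406.17053747 188.56809805]
```

>>> move_arm(deltas=[{"x": 0,"y": 0.08,"z": 0.06,"wx": 0,"wy": 0,"wz": -4,"hand": 1},{"x": 0,"y": 0.08,"z": 0.06,"wx": 0,"wy": 0,"wz": -4,"hand": 1},{"x": 0,"y": 0.08,"z": 0.06,"wx": 0,"wy": 0,"wz": -4,"hand": 1},{"x": 0,"y": 0.08,"z": 0.06,"wx": 0,"wy": 0,"wz": -4,"hand": 1}])

```text
time: 11.6
tool_pos: [0.5414, 0.2458, 0.2629]
tool_rot: [3.135, -0.002, 3.14]
contact_force: [-0.3, -0.7, -0.2]
opening: 0.0921
```

Run:
```python
from h import *
s=st();im,p=snap('wrist','w6.png')
```

```text
{'time': 11.6, 'tool_pos': [0.5414, 0.2458, 0.2629], 'tool_rot': [3.1347, -0.0018, 3.1396], 'contact_force': [-0.2687, -0.7003, -0.2382], 'opening': 0.0921, 'qpos': [0.2932, 0.4388, 1.2183, 0.0072, 1.4841, -1.2762]}
```

View pics/w6.png

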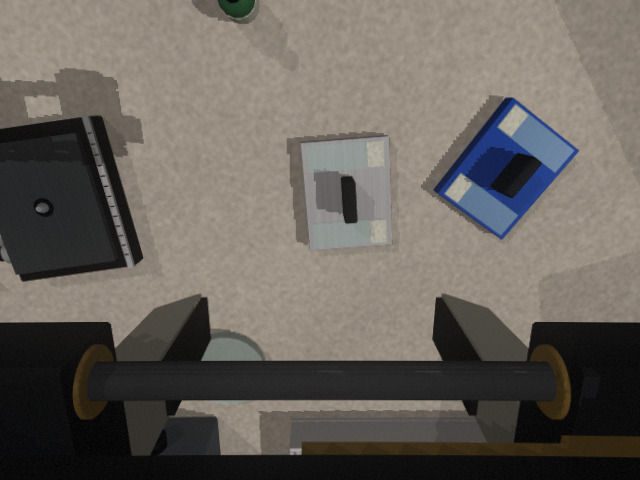

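Silver carrier plate corners are at about (302,143), (388,136), (391,243) and (311,249), with its grip bar top at (348,199). The pin is visible at (42,207) on the bare bed.

Run:
```python
from h import *
p=viewer.camera_params('wrist');im=cv2.imread('pics/w6.png')
g=cv2.cvtColor(im,cv2.COLOR_BGR2GRAY)
m=(g[165:235,335:362]<45).astype('u1');n,l,s,c=cv2.connectedComponentsWithStats(m);k=1+np.argmax(s[1:,4]);print('bar px',c[k]+[335,165],s[k])
q=[onz(p,u,.018) for u in((302,143),(388,136),(391,243),(311,249))];print(np.round(q,4),np.mean(q,0))
for a,b in((0,3),(1,2)): d=q[a]-q[b];print('long yaw',np.degrees(np.arctan2(d[1],d[0])),np.linalg.norm(d))
for a,b in((0,1),(3,2)): d=q[b]-q[a];print('short yaw-90',np.degrees(np.arctan2(d[1],d[0]))-90,np.linalg.norm(d))
t=onz(p,(348,198),.052);print('bar top',t)
print('pin',onz(p,(42,206),.048))
print(delta((*np.mean(q,0)[:2],.04)),delta((*t[:2],.04)))
```

```text
bar px [348.58743633 199.28692699] [  6  12  16  46 589]
[[0.4915 0.2293 0.018 ]
 [0.4854 0.3119 0.018 ]
 [0.5931 0.3198 0.018 ]
 [0.5992 0.2368 0.018 ]] [0.54228505 0.27442196 0.018     ]
long yaw -176.0063696778375 0.10790612682859763
long yaw -175.7999132435623 0.10802898526127953
short yaw-90 4.270504444925692 0.08282547250030356
short yaw-90 4.185100975584277 0.08321423490455652
bar top [0.53848205 0.2720666  0.052     ]
pin [ 0.54583405 -0.01040775  0.048     ]
[-0.00078302  0.02709514  0.22362739] [0.00301461 0.02473119 0.22361252]
```

>>> move_arm(deltas=[{"x": 0.001,"y": 0.026,"z": 0.06,"wx": 0,"wy": 0,"wz": -4,"hand": 0.5},{"x": 0.001,"y": 0.026,"z": 0.12,"wx": 0,"wy": 0,"wz": -4,"hand": 0.5},{"x": 0.001,"y": 0.026,"z": 0.18,"wx": 0,"wy": 0,"wz": -4,"hand": 0.5},{"x": 0.001,"y": 0.026,"z": 0.22,"wx": 0,"wy": 0,"wz": -4,"hand": 0.5},{"x": 0.001,"y": 0.026,"z": 0.238,"wx": 0,"wy": 0,"wz": -4,"hand": 0.5},{"x": 0.001,"y": 0.026,"z": 0.24,"wx": 0,"wy": 0,"wz": -4,"hand": 0.5},{"x": 0.001,"y": 0.026,"z": 0.24,"wx": 0,"wy": 0,"wz": -4,"hand": 0.5}], grip_force=40)

```text
time: 12.52
tool_pos: [0.5409, 0.275, 0.0248]
tool_rot: [3.134, 0.002, -3.072]
contact_force: [0.5, -0.4, 0.2]
opening: 0.046
```

Run:
```python
from h import *
s=st()
im=cv2.imread('pics/s5.png');g=cv2.cvtColor(im,cv2.COLOR_BGR2GRAY)
w=g[285:305,318:342];print(w[4:19,2:20])
t=cv2.imread('pics/t3.png');print('t3 pin?',cv2.cvtColor(t,cv2.COLOR_BGR2GRAY)[228:246,346:366])
ps=viewer.camera_params('side');print(onz(ps,(329,296),.046))
```

```text
{'time': 12.525, 'tool_pos': [0.5409, 0.275, 0.0248], 'tool_rot': [3.1335, 0.0024, -3.0722], 'contact_force': [0.5031, -0.367, 0.1732], 'opening': 0.046, 'qpos': [0.3401, 0.672, 1.507, 0.0087, 0.9581, -1.3051]}
[[ 58  57  57  58  58  58  58  57  59  59  58  59  58  58  58  58  58  59]
 [ 58  57  58  57  58  58  58  58  58  58  58  58  59  58  58  59  57  55]
 [ 58  58  59  59  57  57  58  58  58  57  58  58  58  57  59  58  55  55]
 [ 57  57  57  57  58  58  58  58  58  58  59  59  59  59  56  55  55  55]
 [ 58  57  59  58  58  59  58  58  58  58  57  55  55  55  55  56  56  56]
 [ 58  58  58  59  58  58  60  76  87  80  56  55  55  55  55  54  55  54]
 [ 57  57  57  59  59  56  56  85 108  90  58  53  55  54  54  53  55  55]
 [ 58  58  58  58  55  44  53  76  84  79  64  44  50  54  54  54  56  56]
 [ 58  58  59  56  50  43  57  75  79  76  64  41  46  55  55  55  55  55]
 [ 57  58  60  56  47  43  56  73  77  72  53  42  47  55  56  55  54  54]
 [ 59  59  57  58  54  46  40  39  41  39  42  40  49  54  55  54  55  55]
 [ 57  56  57  56  53  52  47  41  40  45  45  52  54  54  54  5
[... 717 characters left out ...]
 65 49 37 37 44 46 47 47 48 48]
 [49 45 46 46 45 48 42 40 44 49 47 41 36 43 44 45 48 47 47 45]
 [45 47 46 46 43 44 44 40 39 36 38 39 39 44 48 46 47 48 47 47]
 [45 46 48 47 48 47 46 45 43 44 45 42 44 45 47 45 47 50 46 46]
 [45 47 46 46 47 46 46 49 46 47 45 47 46 44 46 48 47 49 47 50]
 [47 47 45 46 46 45 43 47 44 47 47 48 48 48 47 48 47 45 47 48]
 [47 45 46 44 46 48 46 47 46 48 45 47 45 44 46 47 46 48 48 47]
 [47 47 43 46 47 47 49 48 47 49 46 48 48 46 45 50 48 48 47 49]
 [48 46 48 45 46 48 47 46 48 47 47 50 47 49 46 46 47 47 49 49]
 [47 47 47 46 47 44 49 48 47 48 47 50 49 46 48 47 47 47 49 48]
 [45 44 46 46 46 47 46 48 47 48 47 48 48 47 48 47 47 47 47 48]]
[ 0.55071958 -0.01680046  0.046     ]
```

>>> move_arm(deltas=[{"x": 0,"y": 0,"z": 0.001,"wx": 0,"wy": 0,"wz": 0,"hand": 0},{"x": 0,"y": 0,"z": 0.001,"wx": 0,"wy": 0,"wz": 0,"hand": 0},{"x": 0,"y": 0,"z": 0.001,"wx": 0,"wy": 0,"wz": 0,"hand": 0},{"x": 0,"y": 0,"z": 0.001,"wx": 0,"wy": 0,"wz": 0,"hand": 0},{"x": 0,"y": 0,"z": 0.001,"wx": 0,"wy": 0,"wz": 0,"hand": 0},{"x": 0,"y": 0,"z": 0.001,"wx": 0,"wy": 0,"wz": 0,"hand": 0}])

```text
time: 13.28
tool_pos: [0.5394, 0.2747, 0.0221]
tool_rot: [3.135, -0.001, -3.072]
contact_force: [-0.5, -1.7, 3.8]
opening: 0.0115
```

Run:
```python
from h import *
s=st();pt=viewer.camera_params('top');ps=viewer.camera_params('side')
a=onz(pt,(355.4,233.8),.047);b=onz(ps,(328.1,296),.0445);print('pin top',a,'side',b,tri(pt,(355.4,233.8),ps,(328.1,294.8)))
# stage yaw in t3: dark region
g=cv2.cvtColor(cv2.imread('pics/t3.png'),cv2.COLOR_BGR2GRAY)
m=cv2.morphologyEx((g[200:275,325:390]<52).astype('u1'),cv2.MORPH_OPEN,np.ones((5,5),'u1'))
c=max(cv2.findContours(m,0,cv2.CHAIN_APPROX_NONE)[0],key=cv2.contourArea);r=cv2.minAreaRect(c);print(r)
B=cv2.boxPoints(r)+[325,200];W=np.array([onz(pt,u,.03) for u in B])
for i in range(4): d=W[i]-W[i-1];print(np.linalg.norm(d).round(4),np.degrees(np.arctan2(d[1],d[0])).round(2))
```

```text
{'time': 13.275, 'tool_pos': [0.5394, 0.2747, 0.0221], 'tool_rot': [3.1347, -0.0007, -3.0715], 'contact_force': [-0.4598, -1.7425, 3.7531], 'opening': 0.0115, 'qpos': [0.3406, 0.6752, 1.5099, 0.0084, 0.9554, -1.3051]}
pin top [ 0.55162265 -0.0150756   0.047     ] side [ 0.54895871 -0.01486159  0.0445    ] (array([ 0.55012497, -0.01511808,  0.04834496]), np.float64(0.002412211166970649))
((31.713071823120117, 36.419334411621094), (55.808441162109375, 41.95417404174805), 82.50414276123047)
0.148 7.97
0.1106 -81.73
0.148 -172.97
0.1081 98.24
```

>>> move_arm(deltas=[{"x": 0,"y": 0,"z": -0.03,"wx": 0,"wy": 0,"wz": 0,"hand": 0},{"x": 0,"y": 0,"z": -0.08,"wx": 0,"wy": 0,"wz": 0,"hand": 0},{"x": 0.002,"y": -0.03,"z": -0.11,"wx": 0,"wy": 0,"wz": -1,"hand": 0},{"x": 0.004,"y": -0.09,"z": -0.11,"wx": 0,"wy": 0,"wz": -2,"hand": 0},{"x": 0.006,"y": -0.15,"z": -0.11,"wx": 0,"wy": 0,"wz": -3,"hand": 0},{"x": 0.008,"y": -0.21,"z": -0.11,"wx": 0,"wy": 0,"wz": -4,"hand": 0},{"x": 0.01,"y": -0.26,"z": -0.11,"wx": 0,"wy": 0,"wz": -4.2,"hand": 0},{"x": 0.01,"y": -0.29,"z": -0.11,"wx": 0,"wy": 0,"wz": -4.2,"hand": 0}])

```text
time: 14.28
tool_pos: [0.5492, -0.0181, 0.129]
tool_rot: [3.134, -0.002, -3.0]
contact_force: [-0.1, 0.6, -2.4]
opening: 0.0119
```

>>> move_arm(deltas=[{"x": 0,"y": 0,"z": 0.03,"wx": 0,"wy": 0,"wz": 0,"hand": 0},{"x": 0,"y": 0,"z": 0.03,"wx": 0,"wy": 0,"wz": 0,"hand": 0},{"x": 0,"y": 0,"z": 0.03,"wx": 0,"wy": 0,"wz": 0,"hand": 0}])

```text
time: 14.65
tool_pos: [0.5499, -0.0152, 0.1]
tool_rot: [3.134, -0.0, -2.998]
contact_force: [-0.2, 0.4, -2.9]
opening: 0.0112
```

Run:
```python
from h import *
s=st();im,p=snap('wrist','w7.png');i2,_=snap('top','t7.png');i3,_=snap('side','s7.png')
cv2.imwrite('pics/m7.png',cv2.cvtColor(np.vstack([np.hstack([cv2.resize(i3[200:380,220:460],(400,300)),cv2.resize(i2[180:282,300:436],(400,300))]),np.hstack([im[20:320,150:550],cv2.resize(i3[200:440,150:470],(400,300))])]),cv2.COLOR_RGB2BGR))
```

```text
{'time': 14.65, 'tool_pos': [0.5499, -0.0152, 0.1], 'tool_rot': [3.1342, -0.0004, -2.9977], 'contact_force': [-0.1529, 0.4402, -2.8722], 'opening': 0.0112, 'qpos': [-0.1713, 0.4929, 1.6, 0.008, 1.0514, -1.8899]}
```

View pics/m7.png

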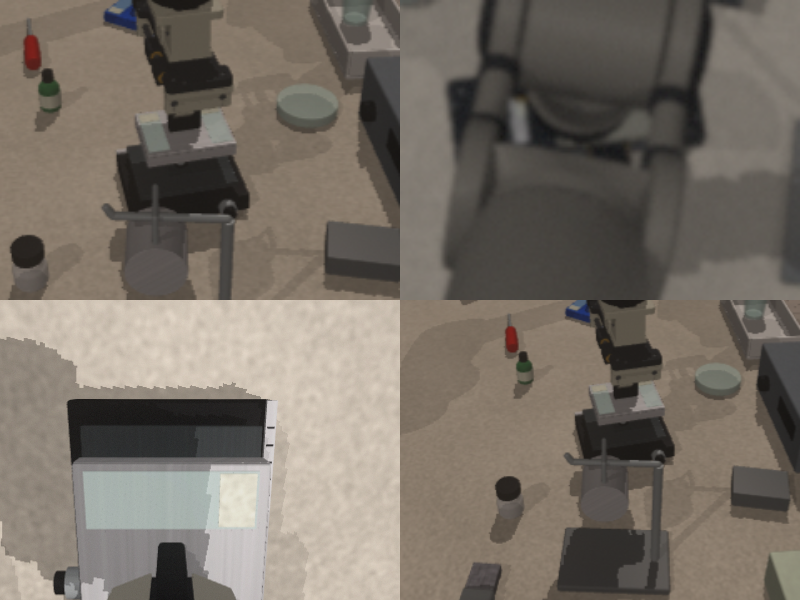

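Run:
```python
from h import *
p=viewer.camera_params('wrist');s=monitor.observe();R=Ro.from_euler('xyz',s['tool_rot']).inv();T=np.array(s['tool_pos'])
g=cv2.cvtColor(cv2.imread('pics/w7.png'),cv2.COLOR_BGR2GRAY).astype(int)
for c in(260,320,350): print(c,[ (r,g[r,c]) for r in range(112,196) if abs(g[r,c]-g[r-1,c])>7])
for r in(130,210): print(r,[ (c,g[r,c]) for c in range(200,440) if abs(g[r,c]-g[r,c-1])>9])
f=lambda u,z:R.apply(onz(p,u,z)-T).round(4)
print('stage edge',f((218,120),.024),f((415,120),.024));print('bed edge',f((240,146),.04),f((400,145),.04));print('plate',f((224,185),.096),f((421,184),.096))
```

```text
260 [(119, np.int64(37)), (120, np.int64(27)), (146, np.int64(47)), (177, np.int64(77)), (178, np.int64(97)), (182, np.int64(108)), (184, np.int64(127)), (185, np.int64(137)), (191, np.int64(152)), (192, np.int64(168)), (193, np.int64(176))]
320 [(119, np.int64(49)), (120, np.int64(27)), (146, np.int64(42)), (177, np.int64(76)), (178, np.int64(94)), (182, np.int64(112)), (184, np.int64(132)), (185, np.int64(142)), (191, np.int64(154)), (192, np.int64(172))]
350 [(119, np.int64(47)), (120, np.int64(27)), (145, np.int64(35)), (146, np.int64(53)), (177, np.int64(84)), (178, np.int64(99)), (182, np.int64(113)), (184, np.int64(125)), (185, np.int64(134)), (191, np.int64(154)), (192, np.int64(170))]
130 [(217, np.int64(93)), (218, np.int64(30)), (415, np.int64(70)), (416, np.int64(115)), (417, np.int64(201))]
210 [(222, np.int64(118)), (223, np.int64(105)), (224, np.int64(130)), (233, np.int64(147)), (234, np.int64(169)), (357, np.int64(203)), (370, np.int64(220)), (407, np.int64(202)), (418, np.int64(187)), (420, np.int64(208)), (421, np.int64(193)), (422, np.int64(182)), (435, np.int64(194))]
stage edge [ 0.076  -0.0583  0.0762] [0.0758 0.0538 0.0769]
bed edge [ 0.0629 -0.0438  0.0603] [0.0633 0.0432 0.0609]
plate [ 0.0514 -0.0412  0.0043] [0.0517 0.043  0.0049]
```

>>> move_arm(deltas=[{"x": 0.003,"y": 0,"z": 0.015,"wx": 0,"wy": 0,"wz": 0,"hand": 0},{"x": 0.003,"y": 0,"z": 0.025,"wx": 0,"wy": 0,"wz": 0,"hand": 0},{"x": 0.003,"y": 0,"z": 0.029,"wx": 0,"wy": 0,"wz": 0,"hand": 0},{"x": 0.003,"y": 0,"z": 0.031,"wx": 0,"wy": 0,"wz": 0,"hand": 0},{"x": 0.003,"y": 0,"z": 0.031,"wx": 0,"wy": 0,"wz": 0,"hand": 0},{"x": 0.003,"y": 0,"z": 0.031,"wx": 0,"wy": 0,"wz": 0,"hand": 0}])

```text
time: 15.55
tool_pos: [0.547, -0.0159, 0.0691]
tool_rot: [3.135, 0.0, -2.998]
contact_force: [-0.1, -0.5, -3.0]
opening: 0.0112
```

>>> move_arm(deltas=[{"x": 0,"y": 0,"z": 0.001,"wx": 0,"wy": 0,"wz": 0,"hand": 0},{"x": 0,"y": 0,"z": 0.002,"wx": 0,"wy": 0,"wz": 0,"hand": 0},{"x": 0,"y": 0,"z": 0.002,"wx": 0,"wy": 0,"wz": 0,"hand": 0},{"x": 0,"y": 0,"z": 0.002,"wx": 0,"wy": 0,"wz": 0,"hand": 0}])

```text
time: 16.05
tool_pos: [0.5467, -0.0158, 0.0667]
tool_rot: [3.134, -0.0, -2.998]
contact_force: [-0.0, 0.7, -2.2]
opening: 0.0113
```

>>> move_arm(deltas=[{"x": 0,"y": 0,"z": 0.001,"wx": 0,"wy": 0,"wz": 0,"hand": 0},{"x": 0,"y": 0,"z": 0.002,"wx": 0,"wy": 0,"wz": 0,"hand": 0},{"x": 0,"y": 0,"z": 0.003,"wx": 0,"wy": 0,"wz": 0,"hand": 0},{"x": 0,"y": 0,"z": 0.003,"wx": 0,"wy": 0,"wz": 0,"hand": 0},{"x": 0,"y": 0,"z": 0.003,"wx": 0,"wy": 0,"wz": 0,"hand": 0}])

```text
time: 16.68
tool_pos: [0.5468, -0.0158, 0.0638]
tool_rot: [3.134, -0.0, -2.998]
contact_force: [0.9, -0.9, -3.1]
opening: 0.0114
```

>>> move_arm(deltas=[{"x": 0,"y": 0,"z": 0.001,"wx": 0,"wy": 0,"wz": 0,"hand": 0},{"x": 0,"y": 0,"z": 0.002,"wx": 0,"wy": 0,"wz": 0,"hand": 0},{"x": 0,"y": 0,"z": 0.003,"wx": 0,"wy": 0,"wz": 0,"hand": 0},{"x": 0,"y": 0,"z": 0.003,"wx": 0,"wy": 0,"wz": 0,"hand": 0},{"x": 0,"y": 0,"z": 0.003,"wx": 0,"wy": 0,"wz": 0,"hand": 0}])

```text
time: 17.3
tool_pos: [0.5468, -0.0158, 0.061]
tool_rot: [3.134, -0.0, -2.998]
contact_force: [-1.7, 1.1, 2.9]
opening: 0.0117
```

>>> move_arm(deltas=[{"x": 0,"y": 0,"z": 0.001,"wx": 0,"wy": 0,"wz": 0,"hand": 0},{"x": 0,"y": 0,"z": 0.002,"wx": 0,"wy": 0,"wz": 0,"hand": 0},{"x": 0,"y": 0,"z": 0.003,"wx": 0,"wy": 0,"wz": 0,"hand": 0},{"x": 0,"y": 0,"z": 0.003,"wx": 0,"wy": 0,"wz": 0,"hand": 0},{"x": 0,"y": 0,"z": 0.003,"wx": 0,"wy": 0,"wz": 0,"hand": 0}])

```text
time: 17.92
tool_pos: [0.5468, -0.0158, 0.058]
tool_rot: [3.134, -0.0, -2.998]
contact_force: [-1.7, 0.8, 5.8]
opening: 0.0117
```

>>> move_arm(deltas=[{"x": 0,"y": 0,"z": 0.001,"wx": 0,"wy": 0,"wz": 0,"hand": 0},{"x": 0,"y": 0,"z": 0.002,"wx": 0,"wy": 0,"wz": 0,"hand": 0},{"x": 0,"y": 0,"z": 0.002,"wx": 0,"wy": 0,"wz": 0,"hand": 0},{"x": 0,"y": 0,"z": 0.002,"wx": 0,"wy": 0,"wz": 0,"hand": 0}])

```text
time: 18.42
tool_pos: [0.5468, -0.0158, 0.057]
tool_rot: [3.135, 0.0, -2.998]
contact_force: [-5.2, 2.0, 14.0]
opening: 0.0114
```

>>> move_arm(deltas=[{"x": 0.0005,"y": 0,"z": 0.0005,"wx": 0,"wy": 0,"wz": 0,"hand": 0},{"x": 0.0005,"y": 0,"z": 0.0005,"wx": 0,"wy": 0,"wz": 0,"hand": 0},{"x": 0.0005,"y": 0,"z": 0.0005,"wx": 0,"wy": 0,"wz": 0,"hand": 0}])

```text
time: 18.8
tool_pos: [0.5469, -0.0158, 0.0569]
tool_rot: [3.135, 0.002, -2.998]
contact_force: [-5.2, 1.3, 15.2]
opening: 0.0114
```

Run:
```python
from h import *
s=st();im,p=snap('wrist','w8.png');i3,_=snap('side','s8.png')
g=cv2.cvtColor(im,cv2.COLOR_RGB2GRAY).astype(int);R=Ro.from_euler('xyz',s['tool_rot']).inv();T=np.array(s['tool_pos'])
for c in(260,380): print(c,[ (r,int(g[r,c])) for r in range(60,230) if abs(g[r,c]-g[r-1,c])>9])
cv2.imwrite('pics/m8.png',cv2.cvtColor(np.hstack([i3[180:440,200:460],cv2.resize(im[60:320,150:530],(380,260))]),cv2.COLOR_RGB2BGR))
```

```text
{'time': 18.8, 'tool_pos': [0.5469, -0.0158, 0.0569], 'tool_rot': [3.1349, 0.0018, -2.9982], 'contact_force': [-5.1946, 1.3321, 15.2003], 'opening': 0.0114, 'qpos': [-0.1733, 0.5425, 1.655, 0.0085, 0.9445, -1.8925]}
260 [(101, 178), (102, 150), (127, 61), (128, 28), (158, 38), (177, 91), (178, 105), (184, 138), (191, 160), (192, 178)]
380 [(112, 150), (127, 65), (128, 26), (158, 40), (160, 55), (167, 58), (177, 93), (178, 107), (182, 120), (184, 162), (185, 193), (186, 206), (190, 195), (191, 205), (193, 194), (194, 209), (195, 220)]
```

View pics/m8.png

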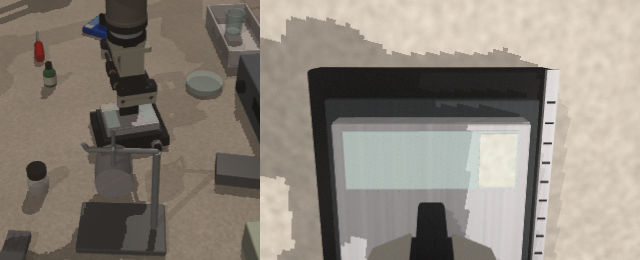

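```bash
python3 -c "
from cell import robot
print(robot.hand_in())"
```

```text
the job is handed in; nothing more can be done
None
```

The job is done and handed in at about 19 s of the 64 s allowed. I got no verdict back.

- **Cap:** I lifted it off, threaded its handle over the hook tip and let go of it. The later side and wrist pictures show it hanging free on the bar.
- **Carrier:** I took the silver one by its grip bar and left the blue look-alike alone. It went onto the pin on the first descent, so no sliding about was needed.
- **Square on the stage:** before the descent, the edges of the carrier and stage agreed to about 0.2°. In the last wrist picture they still look parallel, and the carrier had not slipped in the jaws.
- **Pressed down:** the force rose by 1 N per mm, as described, then stopped hard with the carrier's underside about 35 mm above the table. That is the full 5 mm.
- **At hand-in:** the arm was pressing at about 15 N, with the grip closed at 40 N.

**Disagreements in the checks:**
- At the stop there was a side force of about 5 N. A 0.5 mm sideways shift did not change it, so it may be light rubbing on the pin.
- The pin position differed by up to about 6 mm between views, the outlier being a wrist shot near the picture's edge. Before the descent I corrected by 3 mm using the bed and plate edges.

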